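# Set culture dishes on the tilting tray to the angle gauge for gradient plates

### The job

These culture dishes are to set as gradient plates. With the tray still down, slide the three dishes along the tray (do not lift them off it) until each is home against its own pair of dowel pins, one dish to a bay, in a row. Then raise the tray by its steel bail handle until the gauge's free-swinging pointer settles between the two prongs of the brass index, and finish while still holding the tray there by the handle; do not touch the pointer or the index, or disturb the other things on the bench.

Things in the scene. Friction and masses are not known exactly. Their poses are not given: they have to be found in the camera images.
- stand: fixed base of the tilting tray, standing on the bench; origin on the bench under the middle of the tray. Its +y axis points to the tray's low (dowel) end, -y to the handle end, +x to the gauge side (away from the robot), z up. It never moves.
- tray (a joint): tilt of the tray, rad: 0 = level, resting on its post; grows as the handle end is lifted (limit 0.36). It swings freely on its axle and falls back to 0 when let go; lifting takes about 1 to 2 N at the handle.
- pivot (a point): middle of the tray's axle, 23 mm below the tray's top face, 35 mm from the stand's origin along its +y; the axle lies along the stand's x. The aluminium tray (300 x 270 x 10 mm, top face 70 mm above the bench when level) turns about it.
- lift_handle: steel bail handle on the tray's -y end, in the tray's plane: a round bar 10 mm thick and 100 mm long, along the stand's x, carried by a leg at each end, with a 32 mm wide opening between bar and tray edge; see handle_mid. Turns with the tray. Its own origin lies near the pivot, not on the bar.
- handle_mid (a point): middle of the handle's bar (on the bar's axis), 207 mm from the pivot towards -y and 18 mm above it when level: 65 mm above the bench.
- pointer_tip (a point): lower tip of the gauge's pendulum pointer: a dark needle with a brass bob, hanging freely 86 mm from its pivot in front of the upright white scale plate (130 wide, 124 high) on the far side of the tray, about 45 mm clear of the farthest dish, so come down on that dish from well above; the plate's face looks towards the robot, 163 mm from the stand's origin along +x.
- index_gap (a point): the mark: middle of the gap between the two upright prongs of the small brass index clip, clamped on the scale's arc; the inner faces are 9 mm apart and the pointer's tip swings in front of them, so pointer_tip and index_gap coincide when the pointer is on the mark. Carried by the tray; it cannot be shifted.
- pointer (a joint): angle of the pointer on the scale, rad: 0 = at the long graduation (tray level); always plumb at rest, so it equals the tray's tilt; grows towards the index. Once disturbed it swings with a period of about 0.5 s and dies out in about 2 s.
- index (a joint): angle of the index clip on the same scale, rad, 0.10 to 0.22, different every time.
- needle: the pendulum's needle with its bob, leave untouched; origin at its pivot, 116 mm above the tray's top face.
- index_clip: the two brass prongs of the index, leave untouched; origin at the pointer's pivot.
- dish_0_center (a point): centre of a round covered culture dish, 58 mm across and 15 mm high (point half-way up), sliding freely on the tray; the three are alike (30 g or so).
- dish_1_center (a point): centre of a round covered culture dish, 58 mm across and 15 mm high (point half-way up), sliding freely on the tray; the three are alike (30 g or so).
- dish_2_center (a point): centre of a round covered culture dish, 58 mm across and 15 mm high (point half-way up), sliding freely on the tray; the three are alike (30 g or so).
- bay_0 (a point): where the centre of a dish is when it is pushed home in bay 0 against the bay's two steel dowel pins (6 mm thick, 12 high, 36 mm apart) at the tray's low end. The three bays lie side by side 72 mm apart along the stand's x (bay_0 nearest the robot, bay_2 nearest the gauge), each 60 mm from the pivot towards +y; a dish is pushed home along +y.
- bay_1 (a point): where the centre of a dish is when it is pushed home in bay 1 against the bay's two steel dowel pins (6 mm thick, 12 high, 36 mm apart) at the tray's low end. The three bays lie side by side 72 mm apart along the stand's x (bay_0 nearest the robot, bay_2 nearest the gauge), each 60 mm from the pivot towards +y; a dish is pushed home along +y.
- bay_2 (a point): where the centre of a dish is when it is pushed home in bay 2 against the bay's two steel dowel pins (6 mm thick, 12 high, 36 mm apart) at the tray's low end. The three bays lie side by side 72 mm apart along the stand's x (bay_0 nearest the robot, bay_2 nearest the gauge), each 60 mm from the pivot towards +y; a dish is pushed home along +y.
- marker_pen: bystander, leave alone: black and white marker pen, 135 mm, lying on the bench in front of the stand; origin under its centre.
- tape: bystander, leave alone: roll of tan masking tape, 98 mm across, 25 high; origin under its centre.
- beaker: bystander, leave alone: small clear plastic beaker, 55 mm across, 71 high; origin under its centre.
- spare_dishes: bystander, leave alone: stack of three filled culture dishes on the bench, 60 mm across, 45 high; origin under its centre.
- reagent: bystander, leave alone: white bottle with blue cap, 60 mm across, 120 high; origin under its centre.
- notebook: bystander, leave alone: black notebook lying flat, 210x153x16; origin under its centre.
Things that resemble listed ones, but are neither listed nor needed, are in the scene too. What is shaped like the part that bears dish_1_center but orange or pink is not meant. Leave any orange look-alike of the part that bears dish_2_center alone.

How it is judged (in metres and radians):
On the way, in this order (a step that is already met when the one before it is completed fails the run):
1. all three dishes home in their bays, one to each, with the tray still down (distance between any of dish_0_center, dish_1_center, dish_2_center and bay_0 below 0.005 m and distance between any of dish_0_center, dish_1_center, dish_2_center and bay_1 below 0.005 m and distance between any of dish_0_center, dish_1_center, dish_2_center and bay_2 below 0.005 m and value of joint tray below 0.02 rad), for 0.2 s.
2. the tray raised by its handle with the dishes in their bays, the pointer settled between the prongs (distance between any of dish_0_center, dish_1_center, dish_2_center and bay_0 below 0.006 m and distance between any of dish_0_center, dish_1_center, dish_2_center and bay_1 below 0.006 m and distance between any of dish_0_center, dish_1_center, dish_2_center and bay_2 below 0.006 m and distance between pointer_tip and index_gap below 0.0035 m and not (velocity of joint pointer above 0.2 rad/s or velocity of joint pointer below -0.2 rad/s) and contact force between the fingers and lift_handle above 0.3 N and value of joint tray above 0.06 rad), for 0.3 s.
At the end, for the whole second after the job is handed in: Each bay holds one dish, its centre within 6 mm of home; the pointer's tip rests within 3.5 mm of the middle of the index gap (about 2.3 degrees) and moves slower than 0.2 rad/s; the tray is tilted more than 0.06 rad and the fingers bear on the handle with more than 0.3 N, still holding (all of step 2); the arm keeps its last pose, push and grip.
It fails at once if the tray raised while a dish is not in a bay (value of joint tray above 0.04 rad and not (distance between any of dish_0_center, dish_1_center, dish_2_center and bay_0 below 0.007 m and distance between any of dish_0_center, dish_1_center, dish_2_center and bay_1 below 0.007 m and distance between any of dish_0_center, dish_1_center, dish_2_center and bay_2 below 0.007 m)).
It fails at once if a dish lifted off the tray or tipped over (z of any of dish_0_center, dish_1_center, dish_2_center in the frame of pivot above 0.045 m or z of any of dish_0_center, dish_1_center, dish_2_center in the frame of pivot below 0.015 m or angle between any of dish_0_center, dish_1_center, dish_2_center's own z axis and vertical above 0.6 rad).
It fails at once if the robot touches the gauge's pointer or its index (contact force between any of the fingers, the arm and needle above 0.2 N or contact force between any of the fingers, the arm and index_clip above 0.2 N).
It fails at once if a bystander is shifted more than 2 cm (distance of any of marker_pen, tape, beaker, spare_dishes, reagent, notebook from where it was at the start of the episode above 0.02 m).
It also fails if it takes over 67 s, if anything falls off the work surface, if the arm or the gripper's body presses on something with over 40 N, if the wrist force passes 120 N, or if a joint passes its speed limit or range.

### The arm

A 6-joint arm with a two-finger parallel gripper is mounted at the origin on a cart in front of the work surface, level with it; the furniture and walls round the work are solid. World frame = base frame: x ahead of the robot, y to its left, z up, the work surface at z = 0. Lengths are in mm, angles in rad, forces in N, time in s.
With the tool pointing down it reaches from about 325 to 850 mm from the base axis. Payload 15.5 kg.
Tool frame: the origin (TCP) lies where the fingers leave the gripper's body, on its centre line; the fingertips stand ahead of it and the grasp point (between the pads) lies 60 mm ahead of it (env.finger_overhang is the z of the fingertips in the tool frame, in mm); z points along the fingers, y is the line along which they close (so a half turn about z gives the same grasp; the last joint's range is limited). The gripper opens to 91 mm and grips with 3 to 60 N. Pads are 32 mm wide; open, the fingers measure 118 mm over their backs; the gripper's body (76 mm by 178 mm) begins 60 mm behind the grasp point.
Start: joints at [-0.096, 0.494, 1.345, -0, 1.302, -0.096], TCP at [625.002, 0.003, 292.215] pointing down, gripper open.
Joint ranges: [-2.91, 2.91], [-0.82, 2.16], [0.22, 2.67], [-1.22, 4.37], [0.12, 2.79], [-3.08, 3.08]. Speed limits (rad/s): [1.89, 1.89, 2.57, 3.01, 3.01, 3.01].

### API

Orientations are given as a 3x3 rotation matrix whose columns are the frame's x, y, z axes.
In Python, from plant import env, imaging, find_in gives the robot as it stands.
- The arm moves only by the tool move_arm, never from a script. Its argument "commands" is a list of rows, each an object with "slide": the shift along the world's x, y, z in m, a list of three; "roll": the turn about the world's z in degrees; "fingers": the opening, from 0 (shut) to 1 (fully open). In form: [{"slide": [dx, dy, dz], "roll": roll, "fingers": fingers}, ...]. A call has exactly 10 rows; each row is the pose to reach, as a shift and turn from the pose commanded when the call began; what a row does not reach only later rows make up. A row lasts 1/8 s, in which the tool goes at most 62.5 mm and 10.7 degrees, less where a joint would pass 70% of its speed; a pose out of reach is approached as far as the arm can. A call with a gripper value outside its range is refused whole. The fingers move at their own pace and stop on an object; the grip force is fixed at half the most. Time passes only in rows, so rows that repeat a pose let the fingers close, or fill a call up. It gives the time, the measured TCP pose, the force, the opening and the grip force at its end, in the units of the state.
- env.state(): the state, without advancing time (a new reading comes with each control period).
- imaging.capture(name): name is "scene" or "side" or "wrist"; returns (picture, depth): 384x512x3 uint8, red, green, blue; 384x512 float32, mm along the optical axis (not along the pixel's ray), 0 where there is no reading.
- imaging.camera_params(name): a dict with "K" (3x3 intrinsics, pixels), "D" ([k1, k2, p1, p2, k3] as OpenCV has them; the pictures are not rectified), "pose" (4x4, takes a point from camera to world coordinates). Camera axes: x right, y down, z forward; pixel columns grow to the right and rows downward; lengths in mm; the calibration is good to about 2 mm. A picture is of the moment at which its call begins: read the wrist's pose just before it. camera_params takes no time and is no camera call; for the wrist camera it gives the pose at the moment of the call.
- env.job_done(): hands the job in; it is judged then, once.
Trained networks look in the newest picture that a camera, given by its name, has taken for a name from the list of things; names that differ only in an ending like _2 or _b are one class to them, and where a whole thing is asked for, a point or a joint stands for the part that bears it (a point fixed in the world has none). Each returns a list of dicts, best first, with "score" (0 to 1); they miss things now and then, are a little off and sometimes report something else, mostly with a low value. They report only what shows in the picture. A call takes as long as a camera call. They do not tell look-alikes from the thing itself.
- find_in(camera, target): "box" ([left, top, right, bottom] in pixels, round what is visible of it).
The state is a dict: "clock": time; "joint_pos": joint angles; "qd": joint speeds; "joint_efforts": joint torques, N m; "position": TCP position; "tool_rot": TCP orientation; "ft_force": force on the tool from outside, world axes, zero at the start; "wrist_torque": the same for the moment, N m; "gripper_width": finger opening in mm; "grip_force": force on a finger pad.
Only numpy, scipy, OpenCV 4.12 (cv2) and the standard library are available. Lean on these libraries where they do the work, as an engineer would, in place of code of your own. Each camera call takes 0.05 s, during which the arm holds its last target. There are 200 camera calls.

## Working session

There is one attempt and no reset: what is moved stays moved. The work goes in short steps, Python scripts to look and compute and a tool call to move; the robot and the scene stay as the last step left them, time stands still between calls to the robot, and variables do not carry over. Pictures are saved under pics/ and viewed, at most 10 in all, crops included, and the job is handed in when it is done.

Besides the shell and the picture viewer there is one more tool, called after "Emit:" in YAML: its name, and indented under it one key for each argument. move_arm: Moves the arm, as the interface text tells. Its arguments: {"type":"object","properties":{"commands":{"type":"array"}},"required":["commands"]}

```bash
mkdir -p pics; cat > h.py <<'E'
import numpy as np, cv2
from plant import env, imaging, find_in
def cap(n):
    P=imaging.camera_params(n); im,d=imaging.capture(n); return im,d,P
def world(P,d,u,v,r=1,z=None):
    K=np.array(P['K'],float);D=np.array(P['D'],float);T=np.array(P['pose'],float)
    x,y=cv2.undistortPoints(np.array([[[u,v]]],float),K,D)[0,0]
    ray=np.array([x,y,1.])
    if z is None:
        w=d[int(v)-r:int(v)+r+1,int(u)-r:int(u)+r+1]; w=w[w>0]; s=np.median(w)
    else: s=(z-T[2,3])/(T[:3,:3]@ray)[2]
    return T[:3,:3]@(ray*s)+T[:3,3]
def pix(P,p):
    T=np.linalg.inv(np.array(P['pose'],float)); q=T[:3,:3]@np.array(p,float)+T[:3,3]
    return cv2.projectPoints(q.reshape(1,1,3),np.zeros(3),np.zeros(3),np.array(P['K'],float),np.array(P['D'],float))[0].ravel()
def save(n,im): cv2.imwrite('pics/'+n+'.png',cv2.cvtColor(im,cv2.COLOR_RGB2BGR))
E
python3 - <<'E'
from h import *
out=[]
for n in ['scene','side']:
    im,d,P=cap(n); out.append(im)
    print(n,np.round(np.array(P['pose'])[:3],2).tolist())
    for t in ['dish_0_center','lift_handle','index_clip','needle','stand','tray']:
        for r in find_in(n,t)[:6]:
            b=np.array(r['box']); u,v=(b[:2]+b[2:])/2
            try: w=world(P,d,u,v).round(0)
            except Exception as e: w=None
            print(t,round(r['score'],2),b.round(0),w)
save('a0',out[0]);save('a1',out[1])
print(env.finger_overhang, env.state()['clock'])
E
```

```text
scene [[-0.6, -0.54, 0.59, -250.85], [-0.8, 0.39, -0.46, 554.83], [0.02, -0.75, -0.66, 1058.36]]
dish_0_center 0.49 [231. 226. 248. 240.] [487.  34.  83.]
lift_handle 0.35 [187. 178. 189. 182.] [728.  70. 151.]
needle 0.63 [219. 262. 256. 278.] [416.  93.  16.]
needle 0.45 [184. 177. 188. 188.] [731.  77. 142.]
stand 0.88 [152. 162. 255. 271.] [625.  82.  71.]
tray 0.9 [152. 160. 255. 272.] [626.  81.  72.]
side [[-0.99, -0.12, 0.12, 367.08], [-0.17, 0.65, -0.74, 1242.8], [0.01, -0.75, -0.66, 1342.72]]
dish_0_center 0.56 [267. 222. 282. 235.] [497.  49.  83.]
lift_handle 0.52 [248. 204. 276. 212.] [ 578. -146.   -0.]
stand 0.82 [201. 198. 286. 270.] [615.  85.  67.]
78.3 0.7
```

```bash
python3 - <<'E'
import cv2,numpy as np
a=cv2.imread('pics/a0.png')[130:300,110:310];b=cv2.imread('pics/a1.png')[160:330,150:350]
cv2.imwrite('pics/b.png',np.vstack([cv2.resize(a,None,fx=3.4,fy=3.4,interpolation=2)[:,:680]])); 
from h import *
im,d,P=cap('wrist'); 
for t in ['dish_0_center','lift_handle','index_clip','needle','marker_pen','tray']:
    for r in find_in('wrist',t)[:6]:
        bx=np.array(r['box']); u,v=(bx[:2]+bx[2:])/2
        print(t,round(r['score'],2),bx.round(0),world(P,d,u,v).round(0))
save('w0',im)
E
```

```text
dish_0_center 0.72 [ 96. 110. 160. 173.] [498.  42.  85.]
dish_0_center 0.65 [183. 223. 263. 258.] [ 575. -103.    1.]
lift_handle 0.8 [182. 226. 261. 262.] [ 574. -108.    0.]
index_clip 0.76 [364.  88. 396. 108.] [733.  83.  94.]
index_clip 0.6 [366.  85. 395. 112.] [733.  82.  93.]
needle 0.55 [379.  98. 423. 131.] [728.  71. 151.]
marker_pen 0.83 [ 72.  26.  87. 147.] [421.  94.  15.]
tray 0.57 [ 75.   0. 486. 262.] [646.  50.  71.]
tray 0.43 [174.  50. 241. 118.] [577.  94.  85.]
```

View pics/b.png

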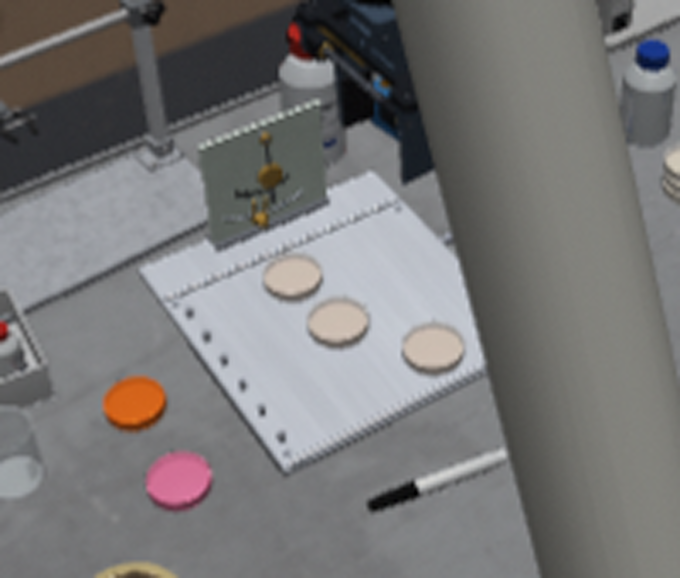

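View pics/w0.png

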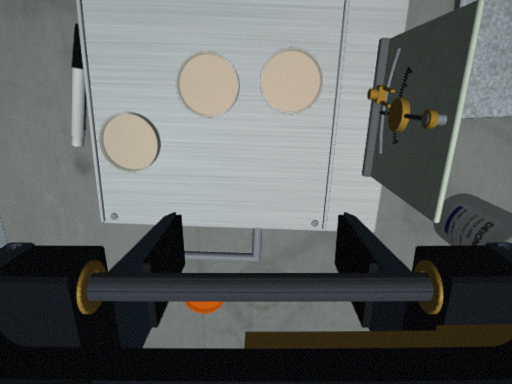

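The wrist picture shows three tan dishes at about (131,141), (208,84) and (290,81). The handle is at (240,255) and the gauge is on the right at (400,110). The orange and pink lids on the bench are look-alikes. I'll move up and +y to bring the dowel pins into view.

Emit:
move_arm:
  commands:
    - {"slide": [0, 0.03, 0.03], "roll": 0, "fingers": 1}
    - {"slide": [-0.01, 0.06, 0.06], "roll": 0, "fingers": 1}
    - {"slide": [-0.02, 0.08, 0.09], "roll": 0, "fingers": 1}
    - {"slide": [-0.02, 0.08, 0.12], "roll": 0, "fingers": 1}
    - {"slide": [-0.02, 0.08, 0.12], "roll": 0, "fingers": 1}
    - {"slide": [-0.02, 0.08, 0.12], "roll": 0, "fingers": 1}
    - {"slide": [-0.02, 0.08, 0.12], "roll": 0, "fingers": 1}
    - {"slide": [-0.02, 0.08, 0.12], "roll": 0, "fingers": 1}
    - {"slide": [-0.02, 0.08, 0.12], "roll": 0, "fingers": 1}
    - {"slide": [-0.02, 0.08, 0.12], "roll": 0, "fingers": 1}

```text
clock: 2.3
position: [605.0, 80.0, 412.1]
tool_rot: [[0.0, 1.0, -0.0], [1.0, -0.0, 0.0], [0.0, -0.0, -1.0]]
ft_force: [-0.2, -0.1, -0.5]
gripper_width: 91.6
grip_force: 0.0
```

```bash
python3 - <<'E'
from h import *
im,d,P=cap('wrist'); np.savez('w1.npz',im=im,d=d,K=P['K'],D=P['D'],pose=P['pose'])
for t in ['dish_0_center','lift_handle','index_clip','needle','tray']:
    for r in find_in('wrist',t)[:6]:
        bx=np.array(r['box']); u,v=(bx[:2]+bx[2:])/2
        print(t,round(r['score'],2),bx.round(0),world(P,d,u,v).round(0))
big=cv2.resize(im,(800,600),interpolation=cv2.INTER_CUBIC)
save('w1',big); print(env.state()['position'])
E
```

```text
dish_0_center 0.92 [160. 168. 202. 207.] [495.  41.  85.]
lift_handle 0.98 [201. 243. 274. 271.] [ 566. -114.    0.]
index_clip 0.51 [202. 242. 276. 269.] [ 567. -110.   -0.]
index_clip 0.42 [346. 153. 363. 167.] [732.  82.  93.]
needle 0.74 [356. 165. 372. 186.] [729.  73. 146.]
needle 0.47 [348. 148. 364. 169.] [734.  84.  93.]
tray 0.83 [151.  46. 407. 267.] [632.  85.  85.]
tray 0.25 [134. 100. 149. 187.] [421.  93.  15.]
[605.00043371  80.01851418 412.24828033]
```

View pics/w1.png

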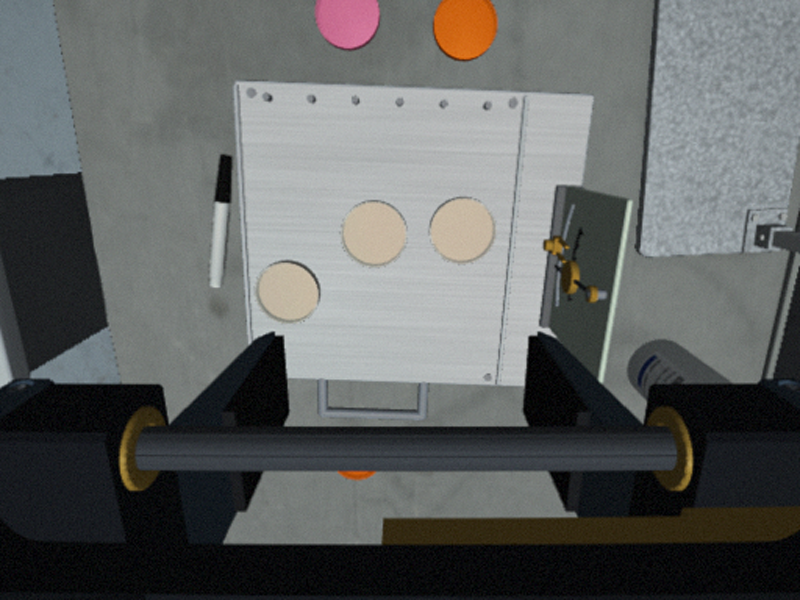

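The picture shows six pins in a row from (267,98) to (487,106). The dishes are at (375,232), (462,229) and (289,291), and the handle bar runs along y≈413 from x=320 to 425. Next I'll work out the stand frame.

```bash
python3 - <<'E'
from h import *
z=np.load('w1.npz'); im,d=z['im'],z['d']; P={k:z[k] for k in('K','D','pose')}
g=cv2.cvtColor(im,cv2.COLOR_RGB2GRAY)
pins=[]
for u,v in [(267,98),(311,99),(355,100),(399,102),(443,104),(487,106)]:
    u,v=u*.64,v*.64; x0,y0=int(round(u))-5,int(round(v))-5
    w=g[y0:y0+11,x0:x0+11].astype(float); w=np.clip(np.median(w)-15-w,0,None)
    yy,xx=np.mgrid[0:11,0:11]; pins.append(world(P,d,x0+(w*xx).sum()/w.sum(),y0+(w*yy).sum()/w.sum(),z=80))
pins=np.array(pins); print(pins.round(1))
k=np.arange(6)-2.5
sx=np.polyfit(k,pins[:,0],1);sy=np.polyfit(k,pins[:,1],1); th=np.arctan2(sy[0],sx[0]); print('pitch',np.hypot(sx[0],sy[0]),'yaw deg',np.degrees(th))
ex=np.array([np.cos(th),np.sin(th)]);ey=np.array([-ex[1],ex[0]])
mid=np.array([sx[1],sy[1]]); O=mid-(35+60+26.5)*ey
bar=world(P,d,372*.64,413.5*.64,z=68)[:2]
print('origin',O,'bar meas stand',(bar-O)@ex,(bar-O)@ey,'expect y',-172)
for i in range(3): print('bay',i,(O+72*(i-1)*ex+95*ey).round(1))
print('handle',(O-172*ey).round(1))
R,G,B=[im[...,i].astype(int) for i in range(3)]
m=((R-B>25)&(R-B<90)&(R>150)).astype(np.uint8)
n,l,s,c=cv2.connectedComponentsWithStats(m)
for i in range(1,n):
    if s[i,4]>500:
        p=world(P,d,*c[i],z=84)[:2]; print('dish',s[i],p.round(1),'stand',((p-O)@ex).round(1),((p-O)@ey).round(1))
E
```

```text
[[493.3 205.   80. ]
 [528.9 203.8  80. ]
 [564.2 202.5  80. ]
 [599.6 201.1  80. ]
 [634.7 199.8  80. ]
 [670.2 198.5  80. ]]
pitch 35.37623735337144 yaw deg -2.136548881969397
origin [577.26853822  80.37039138] bar meas stand 0.4116881090105101 -170.38492886095082 expect y -172
bay 0 [508.9 178. ]
bay 1 [580.8 175.3]
bay 2 [652.8 172.6]
handle [570.9 -91.5]
dish [ 202    0   41   31 1056] [559.6 259.9] stand -24.4 178.8
dish [ 276  128   39   39 1202] [653.   98.1] stand 75.0 20.5
dish [ 220  130   39   39 1191] [577.5  95.3] stand -0.3 14.9
dish [ 166  169   37   35 1021] [499.6  42.9] stand -76.2 -40.4
```

Emit:
move_arm:
  commands:
    - {"slide": [0.01, -0.01, 0], "roll": 10, "fingers": 0}
    - {"slide": [0.02, -0.02, 0], "roll": 20, "fingers": 0}
    - {"slide": [0.03, -0.03, 0], "roll": 30, "fingers": 0}
    - {"slide": [0.04, -0.036, 0], "roll": 40, "fingers": 0}
    - {"slide": [0.045, -0.0365, 0], "roll": 50, "fingers": 0}
    - {"slide": [0.045, -0.0365, 0], "roll": 60, "fingers": 0}
    - {"slide": [0.045, -0.0365, -0.02], "roll": 70, "fingers": 0}
    - {"slide": [0.045, -0.0365, -0.05], "roll": 80, "fingers": 0}
    - {"slide": [0.045, -0.0365, -0.08], "roll": 87.9, "fingers": 0}
    - {"slide": [0.045, -0.0365, -0.11], "roll": 87.9, "fingers": 0}

```text
clock: 3.85
position: [650.0, 43.5, 301.3]
tool_rot: [[-0.999, 0.034, 0.0], [0.034, 0.999, -0.0], [-0.0, -0.0, -1.0]]
ft_force: [-0.4, -0.1, -0.0]
gripper_width: 0.5
grip_force: 0.0
```

```bash
python3 - <<'E'
from h import *
im,d,P=cap('wrist'); np.savez('w2.npz',im=im,d=d,K=P['K'],D=P['D'],pose=P['pose'])
s=env.state();print(s['position'],s['joint_pos'],P['pose'][:3,3] if hasattr(P['pose'],'shape') else P['pose'])
for t in ['dish_0_center','index_clip','needle']:
    for r in find_in('wrist',t)[:4]:
        bx=np.array(r['box']); u,v=(bx[:2]+bx[2:])/2
        print(t,round(r['score'],2),bx.round(0),world(P,d,u,v).round(0))
save('w2',cv2.resize(im,(800,600),interpolation=cv2.INTER_CUBIC))
E
```

```text
[648.5785957   43.52320964 297.22429227] [-2.48055412e-02  5.27395201e-01  1.26850044e+00 -1.30216422e-05
  1.35097156e+00 -1.55939732e+00] [566.97482106  47.53464213 394.1844491 ]
dish_0_center 0.58 [216.   0. 281.  53.] [508.  40.  85.]
index_clip 0.66 [110.   1. 439. 334.] [641.  61.  70.]
needle 0.43 [107.  47. 165. 159.] [ 570. -102.    0.]
```

View pics/w2.png

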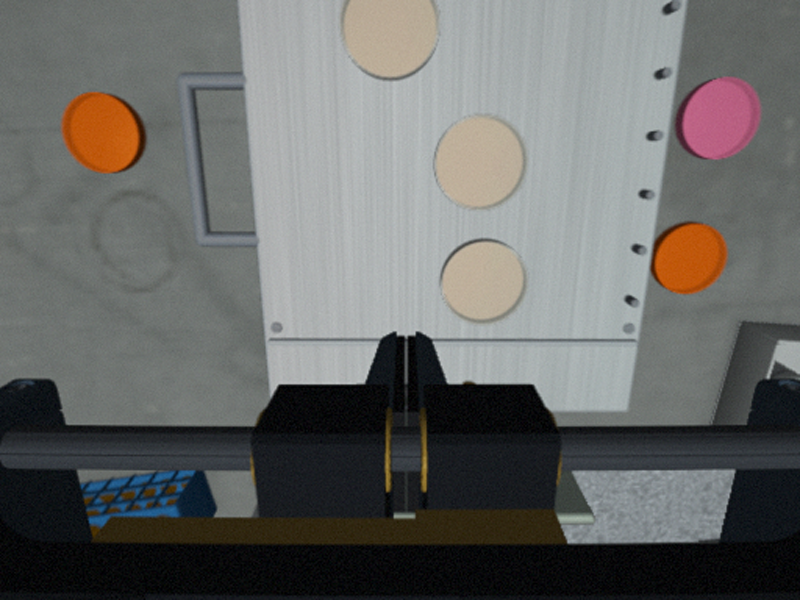

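The picture shows the closed fingers just behind the far dish at (482,280), and the way down is clear. I'll descend and push along the tray's +y.

Emit:
move_arm:
  commands:
    - {"slide": [0, 0, -0.05], "roll": 0, "fingers": 0}
    - {"slide": [0, 0, -0.1], "roll": 0, "fingers": 0}
    - {"slide": [0, 0, -0.135], "roll": 0, "fingers": 0}
    - {"slide": [0, 0, -0.149], "roll": 0, "fingers": 0}
    - {"slide": [0, 0, -0.149], "roll": 0, "fingers": 0}
    - {"slide": [0, 0.008, -0.149], "roll": 0, "fingers": 0}
    - {"slide": [0.001, 0.016, -0.149], "roll": 0, "fingers": 0}
    - {"slide": [0.001, 0.026, -0.149], "roll": 0, "fingers": 0}
    - {"slide": [0.001, 0.036, -0.149], "roll": 0, "fingers": 0}
    - {"slide": [0.002, 0.046, -0.149], "roll": 0, "fingers": 0}

```text
clock: 5.3
position: [651.9, 90.4, 153.3]
tool_rot: [[-0.999, 0.036, -0.0], [0.036, 0.999, 0.0], [0.0, 0.0, -1.0]]
ft_force: [-0.7, -0.8, 0.3]
gripper_width: 0.5
grip_force: 0.2
```

```bash
cat >> h.py <<'E'
O=np.array([577.27,80.37]);ex=np.array([0.99930,-0.03728]);ey=np.array([0.03728,0.99930])
def st(p): p=np.array(p)[:2]-O; return np.round([p@ex,p@ey],1)
def dishes():
    im,d,P=cap('wrist')
    R,G,B=[im[...,i].astype(int) for i in range(3)]
    m=((R-B>25)&(R-B<90)&(R>150)).astype(np.uint8)
    n,l,s,c=cv2.connectedComponentsWithStats(m)
    for i in range(1,n):
        if s[i,4]>400: print('dish',s[i],'stand',st(world(P,d,*c[i],z=84)))
    t=env.state(); print(t['clock'],'tcp',np.round(t['position'],1),'st',st(t['position']),'F',np.round(t['ft_force'],1)); return im,d,P
E
python3 - <<'E'
from h import *
im,d,P=dishes()
E
```

```text
dish [ 487   26   25   76 1361] stand [-23.4 132.7]
dish [ 208   56  102  106 8368] stand [-2.7 13.5]
dish [ 283  204   87   52 2521] stand [62.1 49.9]
5.35 tcp [652.   91.4 153.2] st [74.3 13.8] F [0.5 1.3 0.2]
```

Emit:
move_arm:
  commands:
    - {"slide": [0, 0.01, 0], "roll": 0, "fingers": 0}
    - {"slide": [0.001, 0.02, 0], "roll": 0, "fingers": 0}
    - {"slide": [0.001, 0.028, 0], "roll": 0, "fingers": 0}
    - {"slide": [0.001, 0.032, 0], "roll": 0, "fingers": 0}
    - {"slide": [0.001, 0.034, 0], "roll": 0, "fingers": 0}
    - {"slide": [0.001, 0.035, 0], "roll": 0, "fingers": 0}
    - {"slide": [0.001, 0.035, 0], "roll": 0, "fingers": 0}
    - {"slide": [0.001, 0.035, 0], "roll": 0, "fingers": 0}
    - {"slide": [0.001, 0.035, 0], "roll": 0, "fingers": 0}
    - {"slide": [0.001, 0.035, 0], "roll": 0, "fingers": 0}

```text
clock: 6.6
position: [653.0, 124.5, 153.2]
tool_rot: [[-0.999, 0.037, 0.0], [0.037, 0.999, 0.0], [-0.0, 0.0, -1.0]]
ft_force: [-0.7, -0.6, 0.4]
gripper_width: -0.0
grip_force: 0.0
```

```bash
cat >> h.py <<'E'
from scipy.optimize import least_squares
def dfit():
    im,d,P=cap('wrist')
    R,G,B=[im[...,i].astype(int) for i in range(3)]
    m=((R-B>25)&(R-B<90)&(R>150)).astype(np.uint8)
    for c in cv2.findContours(m,cv2.RETR_EXTERNAL,cv2.CHAIN_APPROX_NONE)[0]:
        if cv2.contourArea(c)<300: continue
        p=np.array([st(world(P,d,*q[0],z=84)) for q in c if 2<q[0][0]<509 and 2<q[0][1]<381])
        f=lambda x: np.hypot(*(p-x).T)-29
        r=least_squares(f,p.mean(0)+[4,0],loss='soft_l1',f_scale=.7)
        print('dish',r.x.round(1),'inl',np.mean(abs(f(r.x))<1.2).round(2),len(p))
    t=env.state(); print(t['clock'],'tcp',np.round(t['position'],1),'st',st(t['position']),'F',np.round(t['ft_force'],1)); return im,d,P
E
python3 - <<'E'
from h import *
im,d,P=dfit(); save('w3',im)
E
```

```text
dish [78.4 79.4] inl 0.17 377
dish [ 1.6 14.7] inl 0.27 294
dish [-25.2 138.7] inl 0.21 239
6.65 tcp [653.  124.5 153.2] st [74.  46.9] F [-0.2 -0.4 -0.1]
```

View pics/w3.png

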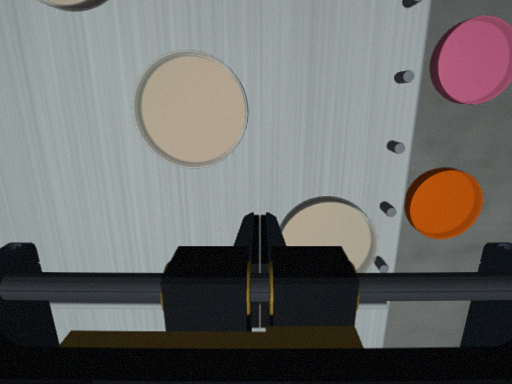

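The picture shows the far dish at (327,235), moving between its pins at (390,209) and (381,265). It has roughly 14 mm left to go.

Emit:
move_arm:
  commands:
    - {"slide": [0, 0.004, 0], "roll": 0, "fingers": 0}
    - {"slide": [0, 0.007, 0], "roll": 0, "fingers": 0}
    - {"slide": [0, 0.009, 0], "roll": 0, "fingers": 0}
    - {"slide": [0, 0.01, 0], "roll": 0, "fingers": 0}
    - {"slide": [0, 0.01, 0], "roll": 0, "fingers": 0}
    - {"slide": [0, 0.01, 0], "roll": 0, "fingers": 0}
    - {"slide": [0, 0.01, 0], "roll": 0, "fingers": 0}
    - {"slide": [0, 0.01, 0], "roll": 0, "fingers": 0}
    - {"slide": [0, 0.01, 0], "roll": 0, "fingers": 0}
    - {"slide": [0, 0.01, 0], "roll": 0, "fingers": 0}

```text
clock: 7.9
position: [652.5, 133.6, 153.0]
tool_rot: [[-0.999, 0.037, -0.001], [0.037, 0.999, -0.002], [0.001, -0.002, -1.0]]
ft_force: [-2.7, -9.9, 0.6]
gripper_width: 0.6
grip_force: 5.0
```

```bash
cat >> h.py <<'E'
def dfit2(pr=True):
    im,d,P=cap('wrist')
    R,G,B=[im[...,i].astype(int) for i in range(3)]
    m=((R-B>25)&(R-B<90)&(R>140)).astype(np.uint8)
    for c in cv2.findContours(m,cv2.RETR_EXTERNAL,cv2.CHAIN_APPROX_NONE)[0]:
        if cv2.contourArea(c)<300: continue
        p=np.array([st(world(P,d,*q[0],z=84)) for q in cv2.convexHull(c) if 2<q[0][0]<509 and 2<q[0][1]<381])
        f=lambda x: np.hypot(*(p-x[:2]).T)-x[2]
        r=least_squares(f,[*p.mean(0),27],loss='soft_l1',f_scale=.5)
        print('dish',r.x.round(1),'inl',np.mean(abs(f(r.x))<1).round(2),len(p))
    t=env.state(); print(t['clock'],'tcp',np.round(t['position'],1),'st',st(t['position']),'F',np.round(t['ft_force'],1)); return im,d,P
E
python3 - <<'E'
from h import *
im,d,P=dfit2(); save('w4',im)
E
```

```text
dish [67.5 92.9 21.1] inl 0.57 21
dish [-1.5 15.5 25.9] inl 1.0 47
dish [-26.1 157.7  20. ] inl 1.0 41
7.95 tcp [652.4 133.6 153. ] st [73.1 56. ] F [-3.1 -9.7  1.8]
```

Emit:
move_arm:
  commands:
    - {"slide": [0, -0.01, 0], "roll": 0, "fingers": 0}
    - {"slide": [-0.001, -0.03, 0.01], "roll": 0, "fingers": 0}
    - {"slide": [-0.01, -0.05, 0.04], "roll": 0, "fingers": 0}
    - {"slide": [-0.03, -0.07, 0.07], "roll": 0, "fingers": 0}
    - {"slide": [-0.055, -0.085, 0.1], "roll": 0, "fingers": 0}
    - {"slide": [-0.077, -0.092, 0.1], "roll": 0, "fingers": 0}
    - {"slide": [-0.077, -0.092, 0.1], "roll": 0, "fingers": 0}
    - {"slide": [-0.077, -0.092, 0.1], "roll": 0, "fingers": 0}
    - {"slide": [-0.077, -0.092, 0.1], "roll": 0, "fingers": 0}
    - {"slide": [-0.077, -0.092, 0.1], "roll": 0, "fingers": 0}

```text
clock: 9.2
position: [576.4, 42.6, 252.9]
tool_rot: [[-0.999, 0.036, -0.0], [0.036, 0.999, 0.0], [0.0, 0.0, -1.0]]
ft_force: [0.4, -0.1, 1.0]
gripper_width: 0.3
grip_force: 0.0
```

```bash
python3 - <<'E'
from h import *
im,d,P=dfit2(); save('w5',im)
im,d,P=cap('scene'); save('s5',cv2.resize(im[130:300,110:310],None,fx=3.4,fy=3.4,interpolation=2))
for p in [(0,0,84)]:
  R,G,B=[im[...,i].astype(int) for i in range(3)]
  m=((R-B>20)&(R-B<90)&(R>140)).astype(np.uint8)
  n,l,s,c=cv2.connectedComponentsWithStats(m)
  for i in range(1,n):
    if s[i,4]>60: print(s[i],c[i].round(1),st(world(P,d,*c[i],z=84)))
E
```

```text
dish [71.  91.5 23.8] inl 0.83 18
dish [-2.9 11.9 25.7] inl 1.0 33
dish [-43.3 151.2  22.6] inl 1.0 31
dish [-78.3 -42.5  26. ] inl 1.0 35
9.25 tcp [576.3  42.6 253. ] st [  0.4 -37.8] F [ 0.3 -0.2 -0.4]
[307 175  12   6  62] [312.5 177.5] [  -9.5 -413.9]
[168 215  16  11 130] [175.6 220.2] [70.3 90.6]
[201 219  17  11 136] [209.1 224.3] [-4.9 11.1]
[229 227  17  11 146] [237. 232.] [-81.4 -44.3]
[153 263  19  16 240] [161.9 270.1] [-86.2 213.5]
[130 295  36  31 316] [147.2 310.5] [-184.7  302.9]
```

View pics/s5.png

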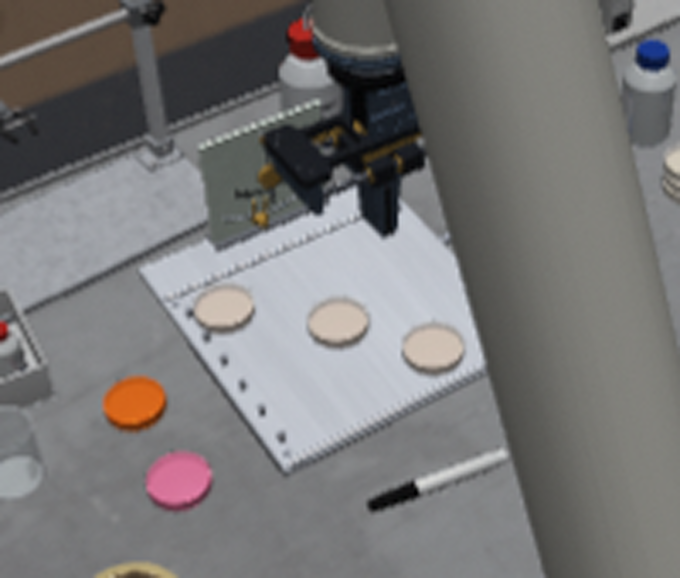

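The scene picture shows the far dish at the pins (223,308), and the other two haven't moved. Dish 1 goes next.

Emit:
move_arm:
  commands:
    - {"slide": [0, 0, -0.05], "roll": 0, "fingers": 0}
    - {"slide": [0, 0, -0.085], "roll": 0, "fingers": 0}
    - {"slide": [0, 0, -0.1], "roll": 0, "fingers": 0}
    - {"slide": [0, 0, -0.1], "roll": 0, "fingers": 0}
    - {"slide": [0, 0.006, -0.1], "roll": 0, "fingers": 0}
    - {"slide": [0.001, 0.014, -0.1], "roll": 0, "fingers": 0}
    - {"slide": [0.001, 0.024, -0.1], "roll": 0, "fingers": 0}
    - {"slide": [0.001, 0.034, -0.1], "roll": 0, "fingers": 0}
    - {"slide": [0.002, 0.044, -0.1], "roll": 0, "fingers": 0}
    - {"slide": [0.002, 0.054, -0.1], "roll": 0, "fingers": 0}

```text
clock: 10.55
position: [578.1, 97.3, 153.2]
tool_rot: [[-0.999, 0.037, 0.0], [0.037, 0.999, 0.0], [-0.0, 0.0, -1.0]]
ft_force: [1.0, -0.6, 0.0]
gripper_width: 0.5
grip_force: 0.1
```

Emit:
move_arm:
  commands:
    - {"slide": [0, 0.01, 0], "roll": 0, "fingers": 0}
    - {"slide": [0.001, 0.02, 0], "roll": 0, "fingers": 0}
    - {"slide": [0.001, 0.027, 0], "roll": 0, "fingers": 0}
    - {"slide": [0.001, 0.031, 0], "roll": 0, "fingers": 0}
    - {"slide": [0.001, 0.034, 0], "roll": 0, "fingers": 0}
    - {"slide": [0.001, 0.036, 0], "roll": 0, "fingers": 0}
    - {"slide": [0.001, 0.037, 0], "roll": 0, "fingers": 0}
    - {"slide": [0.001, 0.038, 0], "roll": 0, "fingers": 0}
    - {"slide": [0.001, 0.038, 0], "roll": 0, "fingers": 0}
    - {"slide": [0.001, 0.038, 0], "roll": 0, "fingers": 0}

```text
clock: 11.8
position: [579.0, 134.4, 153.2]
tool_rot: [[-0.999, 0.037, 0.0], [0.037, 0.999, -0.0], [-0.0, -0.0, -1.0]]
ft_force: [0.9, 0.4, -0.3]
gripper_width: 0.4
grip_force: 0.0
```

```bash
python3 - <<'E'
from h import *
im,d,P=dfit2()
E
```

```text
dish [-5.  93.3 24.6] inl 0.88 24
dish [-48.  157.2  20.1] inl 1.0 42
dish [-78.4 -39.4  25.1] inl 1.0 43
11.85 tcp [579.  134.5 153.2] st [-0.3 54.1] F [ 0.1 -0.2 -0.2]
```

Emit:
move_arm:
  commands:
    - {"slide": [0, 0.0005, 0], "roll": 0, "fingers": 0}
    - {"slide": [0, 0.001, 0], "roll": 0, "fingers": 0}
    - {"slide": [0, 0.0015, 0], "roll": 0, "fingers": 0}
    - {"slide": [0, 0.002, 0], "roll": 0, "fingers": 0}
    - {"slide": [0, 0.002, 0], "roll": 0, "fingers": 0}
    - {"slide": [0, 0.002, 0], "roll": 0, "fingers": 0}
    - {"slide": [0, 0.002, 0], "roll": 0, "fingers": 0}
    - {"slide": [0, 0.002, 0], "roll": 0, "fingers": 0}
    - {"slide": [0, 0.002, 0], "roll": 0, "fingers": 0}
    - {"slide": [0, 0.002, 0], "roll": 0, "fingers": 0}

```text
clock: 13.1
position: [579.3, 136.0, 153.3]
tool_rot: [[-0.999, 0.037, 0.001], [0.037, 0.999, -0.001], [-0.001, -0.001, -1.0]]
ft_force: [1.5, -7.3, 0.2]
gripper_width: 0.1
grip_force: 3.4
```

Emit:
move_arm:
  commands:
    - {"slide": [0, -0.015, 0], "roll": 0, "fingers": 0}
    - {"slide": [-0.005, -0.04, 0.02], "roll": 0, "fingers": 0}
    - {"slide": [-0.03, -0.07, 0.06], "roll": 0, "fingers": 0}
    - {"slide": [-0.055, -0.1, 0.06], "roll": 0, "fingers": 0}
    - {"slide": [-0.081, -0.13, 0.06], "roll": 0, "fingers": 0}
    - {"slide": [-0.081, -0.146, 0.05], "roll": 0, "fingers": 0}
    - {"slide": [-0.081, -0.146, 0.02], "roll": 0, "fingers": 0}
    - {"slide": [-0.081, -0.146, 0], "roll": 0, "fingers": 0}
    - {"slide": [-0.081, -0.146, 0], "roll": 0, "fingers": 0}
    - {"slide": [-0.081, -0.146, 0], "roll": 0, "fingers": 0}

```text
clock: 14.35
position: [498.5, -9.6, 153.6]
tool_rot: [[-0.999, 0.037, 0.0], [0.037, 0.999, -0.0], [-0.0, 0.0, -1.0]]
ft_force: [0.7, 0.2, 0.0]
gripper_width: 0.4
grip_force: 0.0
```

```bash
python3 - <<'E'
from h import *
im,d,P=dfit2(); save('w6',im)
im,d,P=cap('side'); np.savez('side.npz',im=im,d=d,K=P['K'],D=P['D'],pose=P['pose'])
E
```

```text
dish [-81.  -44.2  25. ] inl 1.0 29
14.4 tcp [498.6  -9.6 153.8] st [-75.3 -92.8] F [0.3 0.2 0.7]
```

Emit:
move_arm:
  commands:
    - {"slide": [0.0005, 0.007, 0], "roll": 0, "fingers": 0}
    - {"slide": [0.001, 0.016, 0], "roll": 0, "fingers": 0}
    - {"slide": [0.0017, 0.026, 0], "roll": 0, "fingers": 0}
    - {"slide": [0.0024, 0.037, 0], "roll": 0, "fingers": 0}
    - {"slide": [0.003, 0.048, 0], "roll": 0, "fingers": 0}
    - {"slide": [0.0038, 0.059, 0], "roll": 0, "fingers": 0}
    - {"slide": [0.0045, 0.07, 0], "roll": 0, "fingers": 0}
    - {"slide": [0.005, 0.081, 0], "roll": 0, "fingers": 0}
    - {"slide": [0.006, 0.092, 0], "roll": 0, "fingers": 0}
    - {"slide": [0.0066, 0.103, 0], "roll": 0, "fingers": 0}

```text
clock: 15.7
position: [504.7, 94.2, 153.2]
tool_rot: [[-0.999, 0.037, 0.0], [0.037, 0.999, -0.0], [-0.0, -0.0, -1.0]]
ft_force: [-0.4, 0.4, 0.0]
gripper_width: 0.2
grip_force: 0.2
```

Emit:
move_arm:
  commands:
    - {"slide": [0.0007, 0.01, 0], "roll": 0, "fingers": 0}
    - {"slide": [0.0013, 0.02, 0], "roll": 0, "fingers": 0}
    - {"slide": [0.002, 0.029, 0], "roll": 0, "fingers": 0}
    - {"slide": [0.0023, 0.035, 0], "roll": 0, "fingers": 0}
    - {"slide": [0.0025, 0.039, 0], "roll": 0, "fingers": 0}
    - {"slide": [0.0027, 0.041, 0], "roll": 0, "fingers": 0}
    - {"slide": [0.0028, 0.043, 0], "roll": 0, "fingers": 0}
    - {"slide": [0.0029, 0.0445, 0], "roll": 0, "fingers": 0}
    - {"slide": [0.0029, 0.0445, 0], "roll": 0, "fingers": 0}
    - {"slide": [0.0029, 0.0445, 0], "roll": 0, "fingers": 0}

```text
clock: 16.95
position: [507.8, 137.4, 153.3]
tool_rot: [[-0.999, 0.037, 0.0], [0.037, 0.999, -0.001], [-0.001, -0.001, -1.0]]
ft_force: [1.3, -7.8, 0.6]
gripper_width: 0.4
grip_force: 3.6
```

```bash
python3 - <<'E'
from h import *
im,d,P=dfit2(); save('w7',im)
E
```

```text
dish [-69.3 157.4  20.2] inl 0.97 29
dish [-78.8  93.   24.8] inl 0.93 30
17.0 tcp [507.8 137.4 153.3] st [-71.6  54.4] F [ 1.1 -7.7  0.4]
```

View pics/w7.png

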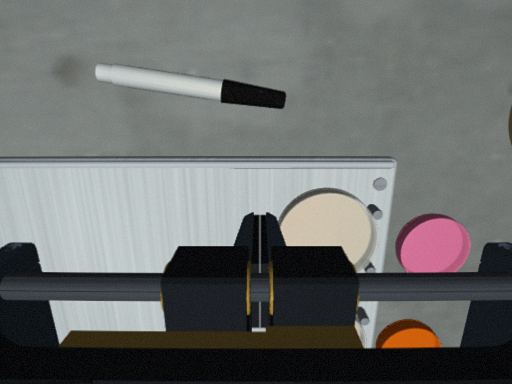

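Dish 0 is at its pins: the dish is at (327,230) and the pins at (375,211) and (370,268). It may be about 2 mm off towards -x, so I'll nudge it +x under light pressure, then back off and rise to look.

Emit:
move_arm:
  commands:
    - {"slide": [0.001, 0, 0], "roll": 0, "fingers": 0}
    - {"slide": [0.002, 0, 0], "roll": 0, "fingers": 0}
    - {"slide": [0.003, 0, 0], "roll": 0, "fingers": 0}
    - {"slide": [0.004, 0, 0], "roll": 0, "fingers": 0}
    - {"slide": [0.004, 0, 0], "roll": 0, "fingers": 0}
    - {"slide": [0.004, -0.02, 0], "roll": 0, "fingers": 0}
    - {"slide": [0.03, -0.04, 0.05], "roll": 0, "fingers": 0}
    - {"slide": [0.06, -0.06, 0.1], "roll": 0, "fingers": 0.5}
    - {"slide": [0.1, -0.08, 0.15], "roll": 0, "fingers": 0.5}
    - {"slide": [0.13, -0.1, 0.2], "roll": 0, "fingers": 0.5}

```text
clock: 18.25
position: [636.4, 38.9, 351.8]
tool_rot: [[-0.999, 0.036, -0.0], [0.036, 0.999, 0.001], [0.0, 0.001, -1.0]]
ft_force: [1.2, -0.1, -0.9]
gripper_width: 27.7
grip_force: 0.0
```

```bash
python3 - <<'E'
from h import *
im,d,P=dfit2(); np.savez('w8.npz',im=im,d=d,K=P['K'],D=P['D'],pose=P['pose'])
save('w8',cv2.resize(im,(800,600),interpolation=2))
E
```

```text
dish [75.7 90.6 25.2] inl 1.0 26
dish [ 0.  92.6 25.4] inl 1.0 27
dish [-29.7 162.8  24.5] inl 1.0 26
dish [-71.8  92.5  25.7] inl 1.0 30
18.3 tcp [641.   36.4 358.9] st [ 65.4 -41.5] F [-0.6 -4.2  6.2]
```

View pics/w8.png

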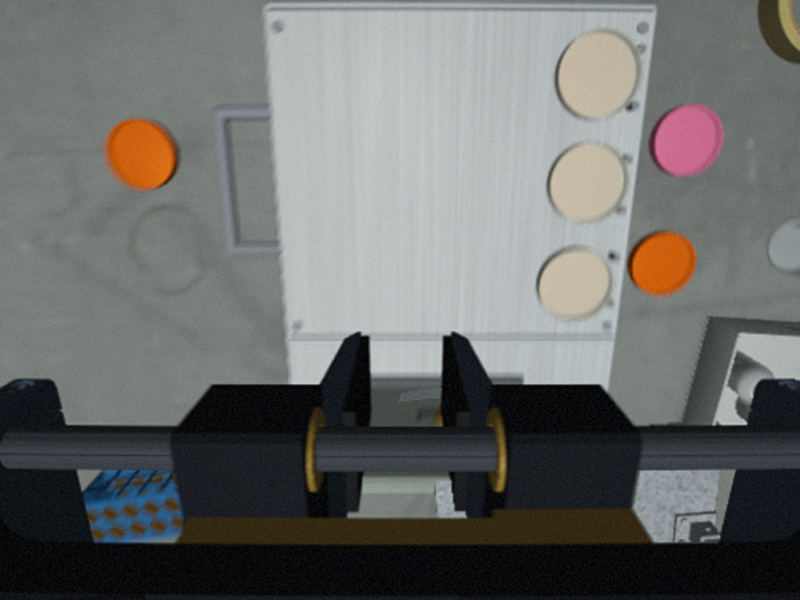

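The picture shows dishes 0 and 1 seated at (598,75) and (588,182). The far dish, at (575,284), sits about 4 mm towards the gauge and is leaning on one pin (gap at the pin at (613,256)). I'll go back behind it, press lightly and nudge it -x.

Emit:
move_arm:
  commands:
    - {"slide": [0.01, 0.03, 0], "roll": 0, "fingers": 0}
    - {"slide": [0.016, 0.06, 0], "roll": 0, "fingers": 0}
    - {"slide": [0.016, 0.0795, -0.03], "roll": 0, "fingers": 0}
    - {"slide": [0.016, 0.0795, -0.08], "roll": 0, "fingers": 0}
    - {"slide": [0.016, 0.0795, -0.13], "roll": 0, "fingers": 0}
    - {"slide": [0.016, 0.0795, -0.17], "roll": 0, "fingers": 0}
    - {"slide": [0.016, 0.0795, -0.19], "roll": 0, "fingers": 0}
    - {"slide": [0.016, 0.0795, -0.2], "roll": 0, "fingers": 0}
    - {"slide": [0.016, 0.0795, -0.2], "roll": 0, "fingers": 0}
    - {"slide": [0.016, 0.0795, -0.2], "roll": 0, "fingers": 0}

```text
clock: 19.55
position: [651.9, 118.9, 150.9]
tool_rot: [[-0.999, 0.037, 0.001], [0.037, 0.999, 0.0], [-0.001, 0.0, -1.0]]
ft_force: [-0.3, -0.1, -0.3]
gripper_width: 0.8
grip_force: 0.0
```

Emit:
move_arm:
  commands:
    - {"slide": [0, 0.006, 0], "roll": 0, "fingers": 0}
    - {"slide": [0, 0.011, 0], "roll": 0, "fingers": 0}
    - {"slide": [0.0005, 0.0135, 0], "roll": 0, "fingers": 0}
    - {"slide": [0.0005, 0.0145, 0], "roll": 0, "fingers": 0}
    - {"slide": [-0.0005, 0.0148, 0], "roll": 0, "fingers": 0}
    - {"slide": [-0.0015, 0.0152, 0], "roll": 0, "fingers": 0}
    - {"slide": [-0.0025, 0.0156, 0], "roll": 0, "fingers": 0}
    - {"slide": [-0.0035, 0.016, 0], "roll": 0, "fingers": 0}
    - {"slide": [-0.0045, 0.0164, 0], "roll": 0, "fingers": 0}
    - {"slide": [-0.0045, 0.0168, 0], "roll": 0, "fingers": 0}

```text
clock: 20.8
position: [646.6, 134.7, 150.0]
tool_rot: [[-0.999, 0.037, -0.002], [0.037, 0.999, -0.002], [0.001, -0.002, -1.0]]
ft_force: [-3.7, -8.4, 0.4]
gripper_width: 0.5
grip_force: 4.5
```

```bash
python3 - <<'E'
from h import *
t=env.state(); print(t['clock'],'tcp',np.round(t['position'],1),'st',st(t['position']),'F',np.round(t['ft_force'],1))
E
```

```text
20.8 tcp [646.6 134.7 150. ] st [67.2 56.9] F [-3.7 -8.4  0.4]
```

Emit:
move_arm:
  commands:
    - {"slide": [0, -0.02, 0], "roll": 0, "fingers": 0}
    - {"slide": [0, -0.04, 0.05], "roll": 0, "fingers": 0}
    - {"slide": [-0.005, -0.06, 0.1], "roll": 0, "fingers": 0.5}
    - {"slide": [-0.01, -0.08, 0.15], "roll": 0, "fingers": 0.5}
    - {"slide": [-0.012, -0.096, 0.2], "roll": 0, "fingers": 0.5}
    - {"slide": [-0.012, -0.096, 0.2], "roll": 0, "fingers": 0.5}
    - {"slide": [-0.012, -0.096, 0.2], "roll": 0, "fingers": 0.5}
    - {"slide": [-0.012, -0.096, 0.2], "roll": 0, "fingers": 0.5}
    - {"slide": [-0.012, -0.096, 0.2], "roll": 0, "fingers": 0.5}
    - {"slide": [-0.012, -0.096, 0.2], "roll": 0, "fingers": 0.5}

```text
clock: 22.05
position: [635.1, 39.7, 349.7]
tool_rot: [[-0.999, 0.036, -0.001], [0.036, 0.999, 0.0], [0.001, -0.0, -1.0]]
ft_force: [0.1, -0.6, 0.3]
gripper_width: 45.8
grip_force: 0.0
```

```bash
python3 - <<'E'
from h import *
im,d,P=dfit2(); np.savez('w9.npz',im=im,d=d,K=P['K'],D=P['D'],pose=P['pose'])
c=im[0:240,320:460]; save('w9',cv2.resize(c,None,fx=2.5,fy=2.5,interpolation=2))
# index angle from the first wide pictures: measure with scene/wrist w1
z=np.load('w1.npz'); save('g1',cv2.resize(z['im'][100:240,335:415],(448,784)[:2] if 0 else None,fx=4.2,fy=4.2,interpolation=2))
E
```

```text
dish [70.6 93.  25.4] inl 1.0 27
dish [-1.7 92.2 25.7] inl 1.0 25
dish [-31.3 162.2  24.2] inl 1.0 31
dish [-72.8  91.9  25.6] inl 1.0 27
22.1 tcp [635.1  39.6 349.8] st [ 59.3 -38.5] F [0.1 0.1 0.7]
```

View pics/w9.png

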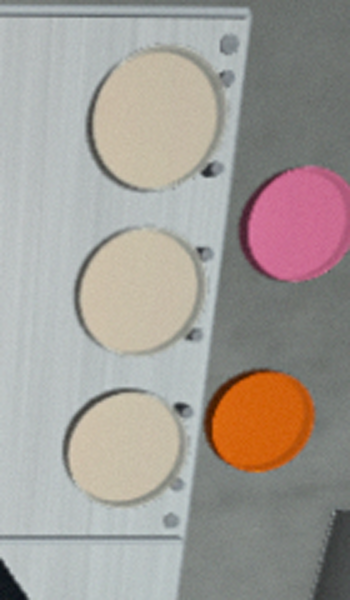

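View pics/g1.png

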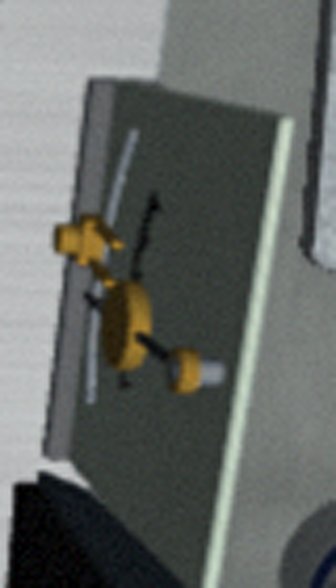

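All three dishes now sit evenly in their bays, with spacing of about 72 mm and matching depth. The gauge crop shows the pointer tip near (92,298) and the index gap around (110,260). I'll take one closer wrist view of the gauge and get the index angle numerically.

Emit:
move_arm:
  commands:
    - {"slide": [-0.005, -0.005, 0], "roll": -10, "fingers": 0.5}
    - {"slide": [-0.01, -0.01, 0], "roll": -20, "fingers": 0.5}
    - {"slide": [-0.015, -0.015, 0], "roll": -30, "fingers": 0.5}
    - {"slide": [-0.02, -0.02, 0], "roll": -40, "fingers": 0.5}
    - {"slide": [-0.025, -0.025, -0.02], "roll": -50, "fingers": 0.5}
    - {"slide": [-0.03, -0.03, -0.05], "roll": -60, "fingers": 0.5}
    - {"slide": [-0.037, -0.038, -0.08], "roll": -70, "fingers": 0.5}
    - {"slide": [-0.037, -0.038, -0.11], "roll": -80, "fingers": 0.5}
    - {"slide": [-0.037, -0.038, -0.135], "roll": -88, "fingers": 0.5}
    - {"slide": [-0.037, -0.038, -0.135], "roll": -88, "fingers": 0.5}

```text
clock: 23.35
position: [597.3, 1.6, 213.8]
tool_rot: [[0.001, 1.0, -0.003], [1.0, -0.001, 0.0], [0.0, -0.003, -1.0]]
ft_force: [-0.0, -0.3, -0.7]
gripper_width: 45.8
grip_force: 0.0
```

```bash
cat > g.py <<'E'
from h import *
def gauge(name,save_as):
    im,d,P=cap(name); np.savez(save_as,im=im,d=d,K=P['K'],D=P['D'],pose=P['pose'])
    for t in ['index_clip','needle']:
        for r in find_in(name,t)[:3]: print(t,round(r['score'],2),np.round(r['box']))
    return im,d,P
E
python3 - <<'E'
from g import *
im,d,P=gauge('wrist','gz.npz'); print(env.state()['position'])
R,G,B=[im[...,i].astype(int) for i in range(3)]
br=((R-B>45)&(R>70)); dk=(im.max(2)<45)
u0,v0=pix(P,[*(O+155*ex+10*ey),105]); print('proj tip0 approx',u0,v0)
a,b=int(v0)-32,int(v0)+32; c,e=int(u0)-22,int(u0)+60
print('cols',c,'rows',a)
for v in range(a,b):
    if 0<=v<384: print('%3d '%v+''.join('B' if br[v,u] else '#' if dk[v,u] else '.' for u in range(max(c,0),min(e,512))))
E
```

```text
index_clip 0.67 [443.  86. 494. 114.]
needle 0.82 [467. 100. 512. 152.]
needle 0.48 [443.  83. 495. 117.]
[598.74433398   1.51440308 216.33420448]
proj tip0 approx 477.3297118649501 98.02330024293484
cols 455 rows 66
 66 ##.........................#.............................
 67 #.......................................#...#............
 68 #.........................#..............................
 69 #........................................................
 70 #........................................................
 71 #........................#...............................
 72 ........................#................................
 73 .......................................................#.
 74 .........................................................
 75 ...........................................#............#
 76 ........................................................#
 77 ........................................................#
 78 ....................................#....................
 79 .......................................................##
 80 ...........
[... 2384 characters left out ...]
##################
119 .................###############.......##################
120 ...........####################.......###################
121 ..........####################..#########################
122 ..............###############..###################.######
123 ................#############.###########################
124 .................############.###########################
125 .....................########.###########################
126 .........................####..##########################
127 .............................#.......####################
128 ....................................#####################
129 ....................................#####################
```

```bash
python3 - <<'E'
from h import *
z=np.load('gz.npz'); P={k:z[k] for k in('K','D','pose')}; d=z['d']
T=P['pose']
def ray(u,v):
    a=world(P,d,u,v,z=0); c=T[:3,3]; return c,(a-c)
def onplane(u,v,X):
    c,r=ray(u,v); s=(X-(c[:2]-O)@ex)/(r[:2]@ex); p=c+s*r; return st(p)[1],round(p[2],1)
tip=world(P,d,465,120.5,z=100); X0=st(tip)[0]; print('tip',tip,st(tip))
for dX in (0,4,8):
    for n,uv in dict(tip=(465,120.5),needleup=(484,122),capU=(492,92),capL=(485,112.5),baseU=(461,86.5),baseL=(456,105.5),capmid=(488.5,102.2),gap=(480,100.8)).items():
        y,zz=onplane(*uv,X0+dX); print(dX,n,y,zz,end=' ')
        print('ang',round(np.arctan2(y-st(tip)[1],186-zz),3))
for n,uv in dict(capU=(492,92),capL=(485,112),plate=(478,102),clip=(462,98),tip=(467,121)).items():
    w=world(P,d,*uv,r=1); print(n,'depth',st(w),w[2].round(1))
E
```

```text
tip [730.42755453  70.4264705  100.        ] [153.4  -4.2]
0 tip -4.2 100.0 ang 0.0
0 needleup -3.7 118.1 ang 0.007
0 capU 13.4 119.1 ang 0.257
0 capL 1.7 117.1 ang 0.085
0 baseU 17.2 88.3 ang 0.216
0 baseL 4.9 87.0 ang 0.092
0 capmid 7.7 118.1 ang 0.173
0 gap 8.3 110.4 ang 0.164
4 tip -4.5 93.9 ang -0.003
4 needleup -4.0 112.5 ang 0.003
4 capU 13.6 113.5 ang 0.241
4 capL 1.6 111.5 ang 0.078
4 baseU 17.6 81.8 ang 0.206
4 baseL 4.8 80.4 ang 0.085
4 capmid 7.7 112.5 ang 0.161
4 gap 8.4 104.5 ang 0.153
8 tip -4.8 87.7 ang -0.006
8 needleup -4.3 106.9 ang -0.001
8 capU 13.9 107.9 ang 0.228
8 capL 1.5 105.8 ang 0.071
8 baseU 17.9 75.3 ang 0.197
8 baseL 4.8 73.9 ang 0.08
8 capmid 7.8 106.9 ang 0.151
8 gap 8.5 98.7 ang 0.144
capU depth [157.5  13.7] 113.3
capL depth [157.1   1.9] 111.8
plate depth [163.1   7.8] 94.5
clip depth [152.1   9.8] 94.0
tip depth [153.   -4.4] 102.7
```

Both methods agree that the index angle is about 0.157 rad. Next is the handle.

Emit:
move_arm:
  commands:
    - {"slide": [-0.003, -0.01, 0], "roll": 10, "fingers": 0.33}
    - {"slide": [-0.006, -0.02, 0], "roll": 20, "fingers": 0.33}
    - {"slide": [-0.01, -0.03, 0], "roll": 30, "fingers": 0.33}
    - {"slide": [-0.014, -0.045, 0], "roll": 40, "fingers": 0.33}
    - {"slide": [-0.018, -0.06, 0], "roll": 50, "fingers": 0.33}
    - {"slide": [-0.022, -0.075, 0], "roll": 60, "fingers": 0.33}
    - {"slide": [-0.0275, -0.0925, 0], "roll": 70, "fingers": 0.33}
    - {"slide": [-0.0275, -0.0925, 0], "roll": 80, "fingers": 0.33}
    - {"slide": [-0.0275, -0.0925, 0], "roll": 88, "fingers": 0.33}
    - {"slide": [-0.0275, -0.0925, 0], "roll": 88, "fingers": 0.33}

```text
clock: 24.75
position: [571.1, -91.1, 216.3]
tool_rot: [[-0.999, 0.036, 0.002], [0.036, 0.999, -0.0], [-0.002, -0.0, -1.0]]
ft_force: [-1.1, -0.0, 0.3]
gripper_width: 30.1
grip_force: 0.0
```

```bash
python3 - <<'E'
from g import *
im,d,P=gauge('wrist','wh.npz')
t=env.state(); print(t['clock'],t['position'],st(t['position']),t['gripper_width'])
# bar: scan depth map for points at z 55..75 outside tray, y_stand<-155
K=P['K'];T=P['pose']; pts=[]
for v in range(0,384,3):
    for u in range(0,512,1):
        if d[v,u]>0:
            w=world(P,d,u,v,r=0)
            if 58<w[2]<78 :
                s=st(w)
                if -185<s[1]<-158 and abs(s[0])<42: pts.append([*s,w[2]])
p=np.array(pts); print(len(p)); 
for a in (-40,-20,0,20):
    q=p[(p[:,0]>=a)&(p[:,0]<a+20)]
    if len(q): print(a,len(q),q.min(0),q.max(0),np.median(q,0))
E
```

```text
24.9 [570.91033571 -90.99763721 215.77642084] [   0.  -171.5] 30.11255020121011
399
-40 112 [ -39.9       -176.3         65.4239331] [ -20.2        -166.7          72.09452474] [ -30.45       -171.5          69.59284353]
-20 99 [ -19.8        -176.3          65.79370585] [-1.00000000e-01 -1.66600000e+02  7.14079475e+01] [ -10.3        -171.4          69.63016971]
0 87 [   1.3        -175.6          65.77863995] [  19.9        -166.4          72.02399577] [   9.9        -170.6          69.59912705]
20 90 [  20.1        -175.7          65.01534921] [  39.6        -166.3          71.35217272] [  29.7        -171.4          69.55184677]
```

Emit:
move_arm:
  commands:
    - {"slide": [0, 0, -0.04], "roll": 0, "fingers": 0.33}
    - {"slide": [0, 0, -0.07], "roll": 0, "fingers": 0.33}
    - {"slide": [0, 0, -0.085], "roll": 0, "fingers": 0.33}
    - {"slide": [0, 0, -0.091], "roll": 0, "fingers": 0.33}
    - {"slide": [0, 0, -0.091], "roll": 0, "fingers": 0.33}
    - {"slide": [0, 0, -0.091], "roll": 0, "fingers": 0.25}
    - {"slide": [0, 0, -0.091], "roll": 0, "fingers": 0.15}
    - {"slide": [0, 0, -0.091], "roll": 0, "fingers": 0.05}
    - {"slide": [0, 0, -0.091], "roll": 0, "fingers": 0}
    - {"slide": [0, 0, -0.091], "roll": 0, "fingers": 0}

```text
clock: 26.15
position: [571.0, -92.1, 124.8]
tool_rot: [[-0.999, 0.037, 0.001], [0.037, 0.999, -0.002], [-0.001, -0.002, -1.0]]
ft_force: [-2.7, -10.4, 3.0]
gripper_width: 9.2
grip_force: 30.0
```

```bash
python3 - <<'E'
from h import *
t=env.state(); print(t['clock'],t['position'],st(t['position']),t['gripper_width'],t['grip_force'],t['ft_force'])
def h(a): return 207*np.cos(a)-18*np.sin(a), 207*np.sin(a)+18*np.cos(a)
y0,z0=h(0)
for a in (.03,.06,.09,.12,.14,.157):
    y,z=h(a); s=(y0-y); print(a,'dworld mm',(ey*s).round(2),round(z-z0,1))
E
```

```text
26.15 [570.95523918 -92.06453803 124.77195024] [ 1.000e-01 -1.725e+02] 9.164336283924044 30.000803768634796 [ -2.70990598 -10.38121461   2.9911309 ]
0.03 dworld mm [0.02 0.63] 6.2
0.06 dworld mm [0.05 1.45] 12.4
0.09 dworld mm [0.09 2.45] 18.5
0.12 dworld mm [0.14 3.64] 24.7
0.14 dworld mm [0.17 4.53] 28.7
0.157 dworld mm [0.2  5.36] 32.1
```

Emit:
move_arm:
  commands:
    - {"slide": [0, -0.0005, 0.001], "roll": 0, "fingers": 0}
    - {"slide": [0, -0.0008, 0.0025], "roll": 0, "fingers": 0}
    - {"slide": [0, -0.0006, 0.0045], "roll": 0, "fingers": 0}
    - {"slide": [0, -0.0004, 0.0065], "roll": 0, "fingers": 0}
    - {"slide": [0, -0.0001, 0.0085], "roll": 0, "fingers": 0}
    - {"slide": [0, 0.0002, 0.0105], "roll": 0, "fingers": 0}
    - {"slide": [0, 0.0005, 0.0125], "roll": 0, "fingers": 0}
    - {"slide": [0, 0.0008, 0.0145], "roll": 0, "fingers": 0}
    - {"slide": [0, 0.0011, 0.0165], "roll": 0, "fingers": 0}
    - {"slide": [0, 0.0014, 0.0185], "roll": 0, "fingers": 0}

```text
clock: 27.4
position: [571.0, -89.8, 143.0]
tool_rot: [[-0.999, 0.037, 0.001], [0.037, 0.999, -0.001], [-0.001, -0.0, -1.0]]
ft_force: [3.0, -5.2, -0.4]
gripper_width: 8.9
grip_force: 30.0
```

Emit:
move_arm:
  commands:
    - {"slide": [0, 0.0004, 0.002], "roll": 0, "fingers": 0}
    - {"slide": [0, 0.0008, 0.004], "roll": 0, "fingers": 0}
    - {"slide": [0, 0.0012, 0.006], "roll": 0, "fingers": 0}
    - {"slide": [0, 0.0016, 0.008], "roll": 0, "fingers": 0}
    - {"slide": [0, 0.002, 0.0098], "roll": 0, "fingers": 0}
    - {"slide": [0, 0.0024, 0.0114], "roll": 0, "fingers": 0}
    - {"slide": [0.0001, 0.0027, 0.0126], "roll": 0, "fingers": 0}
    - {"slide": [0.0001, 0.0028, 0.0133], "roll": 0, "fingers": 0}
    - {"slide": [0.0001, 0.0029, 0.0136], "roll": 0, "fingers": 0}
    - {"slide": [0.0001, 0.0029, 0.0136], "roll": 0, "fingers": 0}

```text
clock: 28.65
position: [571.1, -87.0, 156.6]
tool_rot: [[-0.999, 0.036, 0.001], [0.036, 0.999, -0.001], [-0.001, -0.001, -1.0]]
ft_force: [2.2, -5.8, -0.7]
gripper_width: 9.2
grip_force: 30.0
```

```bash
python3 - <<'E'
from g import *
t=env.state(); print(t['clock'],t['position'],t['gripper_width'],t['grip_force'],t['ft_force'])
for n in ('scene','side','wrist'):
    im,d,P=gauge(n,'f_'+n+'.npz')
    # tray plane tilt from depth on tray top away from dishes
    q=[]
    for x in range(-130,131,10):
        for y in range(-120,60,10):
            # iterate height for tilted tray
            zz=47+23*np.cos(.157)-(y-35)*np.sin(.157)
            u,v=pix(P,[*(O+x*ex+y*ey),zz])
            if 2<u<509 and 2<v<381 and d[int(v),int(u)]>0:
                w=world(P,d,u,v,r=1); s=st(w)
                if abs(w[2]-zz)<12: q.append([*s,w[2]])
    q=np.array(q)
    if len(q)>20:
        A=np.c_[q[:,:2],np.ones(len(q))]; c=np.linalg.lstsq(A,q[:,2],rcond=None)[0]; r=abs(q[:,2]-A@c)<2
        c=np.linalg.lstsq(A[r],q[r,2],rcond=None)[0]; print(n,len(q),r.sum(),'tilt',np.arctan(-c[1]).round(3),'xslope',c[0].round(3))
E
```

```text
28.65 [571.08086322 -87.01524264 156.64055949] 9.188625780603703 30.000369250774384 [ 2.20208195 -5.76746181 -0.74605758]
needle 0.37 [179. 179. 188. 187.]
scene 439 380 tilt 0.155 xslope 0.0
needle 0.4 [265. 200. 277. 208.]
side 465 318 tilt 0.152 xslope 0.001
wrist 153 146 tilt 0.151 xslope 0.002
```

```bash
python3 - <<'E'
from h import *
z=np.load('w1.npz'); P={k:z[k] for k in('K','D','pose')}; d=z['d']
f=lambda u,v,zz: st(world(P,d,335+u/4.2,100+v/4.2,z=zz))
tip=f(92,298,100); print('w1 tip',tip,'caps',f(117,243,112.5),f(107,279,112.5))
m=(f(117,243,112.5)+f(107,279,112.5))/2; print('ang',np.arctan2(m[1]-tip[1],73.5))
z=np.load('f_scene.npz'); P={k:z[k] for k in('K','D','pose')}; d=z['d']; im=z['im']
R,G,B=[im[...,i].astype(int) for i in range(3)]
m=((R-B>20)&(R-B<90)&(R>140)).astype(np.uint8)
n,l,s,c=cv2.connectedComponentsWithStats(m)
for i in range(1,n):
    if 80<s[i,4]<220:
        w=world(P,d,*c[i],r=2); q=st(w); a=.155
        print('dish',q,w[2].round(1),'along tray from pivot',((q[1]-35)*np.cos(a)-(w[2]-47)*np.sin(a)).round(1))
br=(R-B>45)&(R>70)
dk=im.max(2)<60
for v in range(170,202): print(v,''.join('B' if br[v,u] else '#' if dk[v,u] else '.' for u in range(165,212)))
E
```

```text
w1 tip [157.3  -6.1] caps [158.6  14. ] [157.    2.8]
ang 0.19477776478256326
dish [69.3 96.2] 72.9 along tray from pivot 56.5
dish [-5.2 96.2] 74.6 along tray from pivot 56.2
dish [-76.1  95.9] 73.2 along tray from pivot 56.1
170 ...............................................
171 ................B..............................
172 ...............................................
173 .................#.............................
174 .................#.............................
175 .................#.............................
176 .................#.............................
177 .................#.............................
178 .................#.............................
179 ...................B...........................
180 ................BBBBB..........................
181 ................BBB.......#....................
182 ...............BBB.......#.....................
183 ...............BB......##......................
184 ................B....#.........................
185 ....................##.........................
186 ..................###..........................
187 ..............###.##...........................
188 ...........###.....#...........................
189 ...................#...........................
190 ...................#...........................
191 ...................#...........................
192 ...................BB..........................
193 ..................BBBB.........................
194 ..................BBBB.........................
195 ...................BBB.........................
196 ...............................................
197 ...............................................
198 ...............................................
199 ...............................................
200 ...............................................
201 ...............................................
```

Emit:
move_arm:
  commands:
    - {"slide": [0, 0.0001, 0.0003], "roll": 0, "fingers": 0}
    - {"slide": [0, 0.0002, 0.0007], "roll": 0, "fingers": 0}
    - {"slide": [0, 0.0003, 0.0011], "roll": 0, "fingers": 0}
    - {"slide": [0, 0.0004, 0.0014], "roll": 0, "fingers": 0}
    - {"slide": [0, 0.0004, 0.0015], "roll": 0, "fingers": 0}
    - {"slide": [0, 0.0004, 0.0015], "roll": 0, "fingers": 0}
    - {"slide": [0, 0.0004, 0.0015], "roll": 0, "fingers": 0}
    - {"slide": [0, 0.0004, 0.0015], "roll": 0, "fingers": 0}
    - {"slide": [0, 0.0004, 0.0015], "roll": 0, "fingers": 0}
    - {"slide": [0, 0.0004, 0.0015], "roll": 0, "fingers": 0}

```text
clock: 30.35
position: [571.1, -86.6, 158.1]
tool_rot: [[-0.999, 0.036, 0.001], [0.036, 0.999, -0.001], [-0.001, -0.001, -1.0]]
ft_force: [2.7, -6.6, -1.0]
gripper_width: 9.2
grip_force: 30.0
```

Emit:
move_arm:
  commands:
    - {"slide": [0, 0, 0], "roll": 0, "fingers": 0}
    - {"slide": [0, 0, 0], "roll": 0, "fingers": 0}
    - {"slide": [0, 0, 0], "roll": 0, "fingers": 0}
    - {"slide": [0, 0, 0], "roll": 0, "fingers": 0}
    - {"slide": [0, 0, 0], "roll": 0, "fingers": 0}
    - {"slide": [0, 0, 0], "roll": 0, "fingers": 0}
    - {"slide": [0, 0, 0], "roll": 0, "fingers": 0}
    - {"slide": [0, 0, 0], "roll": 0, "fingers": 0}
    - {"slide": [0, 0, 0], "roll": 0, "fingers": 0}
    - {"slide": [0, 0, 0], "roll": 0, "fingers": 0}

```text
clock: 31.6
position: [571.1, -86.6, 158.1]
tool_rot: [[-0.999, 0.037, 0.001], [0.037, 0.999, -0.001], [-0.001, -0.001, -1.0]]
ft_force: [1.0, -5.7, 0.2]
gripper_width: 9.1
grip_force: 30.0
```

```bash
python3 - <<'E'
from h import *
# scene check: bob & pivot & clip brass centroids against a pure model in this camera
N=6; acc=[]
for i in range(N):
    im,d,P=cap('scene'); acc.append(im.astype(float))
im=np.mean(acc,0); R,G,B=im[...,0],im[...,1],im[...,2]
w=np.clip(R-B-35,0,None); w[:165]=0;w[200:]=0;w[:,:172]=0;w[:,195:]=0
for a,b in((166,175),(176,187),(188,199)):
    ww=w[a:b]; yy,xx=np.mgrid[a:b,0:512]; print('brass',(ww*xx).sum()/ww.sum(),(ww*yy).sum()/ww.sum())
g=im.mean(2); 
for v in range(172,199): print(v,' '.join('%3d'%x for x in g[v,176:192]))
t=.162
def tilt(x,y,z):  # tray coords rel. stand level -> world
    dy,dz=y-35,z-47; c,s=np.cos(t),np.sin(t); yy=dy*c+dz*s; zz=-dy*s+dz*c; return [*(O+x*ex+(35+yy)*ey),47+zz]
pv=tilt(155,-4.4,186); print('pivot',pix(P,pv)); q=np.array(pv)
for L in (30,45,60,74,86): print('needle',L,pix(P,q-[0,0,L]).round(1))
for a in (.12,.14,.16,.18,.2): print('caps@',a,pix(P,tilt(157,-4.4+74.5*np.sin(a),186-74.5*np.cos(a))).round(1),'r92',pix(P,tilt(152,-4.4+92*np.sin(a),186-92*np.cos(a))).round(1))
s=env.state(); print(s['clock'],s['position'],s['grip_force'])
E
```

```text
brass 181.11483253588517 171.122009569378
brass 182.21536939313984 181.75098944591028
brass 184.29377806286084 193.6529826812059
172  88  86  87  86  73  64  57  67  83  87  87  88  88  87  86  87
173  88  87  87  86  67  55  53  75  86  87  87  88  87  87  87  87
174  88  87  86  85  78  57  49  80  87  87  87  87  87  87  88  88
175  88  88  86  85  86  66  51  79  87  88  88  87  87  87  88  89
176  87  88  87  86  86  79  47  77  87  88  87  87  87  88  88  89
177  87  87  87  86  87  87  47  77  88  88  88  88  88  88  88  89
178  87  87  87  87  87  87  48  77  87  87  87  88  88  88  88  89
179  87  88  88  87  87  90  61  80  91  89  87  87  88  88  83  88
180  87  88  88  88  89  99  81  70  76  74  77  86  88  89  67  77
181  87  88  89  86  92  95  76  51  47  46  57  82  88  77  47  62
182  87  88  89  80  82  71  52  47  48  48  51  82  73  46  44  72
183  86  88  88  70  61  51  47  47  47  47  58  67  43  54  74  89
184  88  88  88  68  53  48  47  47  47  43  48  47  63  86  91  91
185  88  88  89  78  61  50  47  47  41  49  54  74  88  90  90  91
186  88  89  89  82
[... 597 characters left out ...]
121 116  94  78  73  80  65  43  82  79  67  87  82  89 122 146
196  79  88  90  90  90  90  82  74  79  64  50  88 120 144 182 190
197  89  89  90  90  91  93  96 100  85  88  76 138 180 187 188 189
198  89  89  90  93  96  99  92  83  82 135 144 181 189 187 187 188
pivot [180.22014072 172.36306909]
needle 30 [181.1 179.5]
needle 45 [181.5 183. ]
needle 60 [182.  186.4]
needle 74 [182.4 189.6]
needle 86 [182.7 192.3]
caps@ 0.12 [182.9 189. ] r92 [184.3 193.7]
caps@ 0.14 [182.5 189.2] r92 [183.8 193.9]
caps@ 0.16 [182.2 189.4] r92 [183.3 194.1]
caps@ 0.18 [181.8 189.5] r92 [182.9 194.3]
caps@ 0.2 [181.4 189.7] r92 [182.4 194.5]
31.9 [571.04461264 -86.6354596  158.12220872] 30.000380873680115
```

```bash
python3 - <<'E'
from h import *
print(env.job_done())
E
```

```text
the job is handed in; nothing more can be done
None
```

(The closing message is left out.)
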